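# Zero the run-out gauge on its master rod

### The job

Zero the bench run-out gauge on its master rod: lay the rod in the two V rests between the gauge's centres, then slide the tailstock up until both rod ends are fully home in the cup centres with no end play. Then take the screwdriver by its handle, reach its tip through the round hole in the front of the headstock housing and press the recessed zero button fully in; finish while still gripping the screwdriver and holding the button down. Leave the other things on the bench where they are.

Things in the scene. Friction and masses are not known exactly. Their poses are not given: they have to be found in the camera images.
- gauge: Run-out gauge fixed to the bench. Origin on the bench, z up; at yaw 0 its front faces -x, its bed runs along y. In its frame (mm): base plate x -45..45, y -208..152; bed top z 25; grey headstock housing x -40..40, y 65..145, top z 108, a display over the hole in its front. Cup centres' axis: x 0, z 60, along y. Rod fully home: its middle at (0, -15, 60).
- rest_head (a point): V rest nearer the headstock, at (0, 23, 60) mm in the gauge's frame: the axis of a 14 mm rod lying in it. The rest is 12 mm thick along y, a 90 degree V open upwards, its mouth 34 mm wide at z 66 mm. The rod slides along both rests when the tailstock pushes it.
- rest_tail (a point): The same V rest nearer the tailstock, at (0, -67, 60) mm in the gauge's frame.
- head_cup (a point): Centre of the mouth of the headstock's fixed cup centre, at (0, 50, 60) mm in the gauge's frame; opens towards the gauge's -y. Steel cup, 26 mm outer and 18 mm inner diameter, floor 10 mm behind the mouth; stands 15 mm out of the housing.
- aperture (a point): Centre of the round hole, 17 mm diameter, in the flat front (-x) face of the headstock housing, at (-40, 105, 60) mm in the gauge's frame. The hole runs level along the gauge's +x; the button's face (13 mm diameter) is 14 mm inside.
- zero_button (a joint): Recessed spring button in the hole, sliding along the gauge's +x: 0 = out, 0.006 m = fully in. Takes about 2 N to start and 5 N fully in; springs back when let go. Counts as pressed above 0.0045.
- tailstock (a joint): Sliding tailstock on the bed, moves along the gauge's +y: 0 = fully back, grows as it closes on the headstock; 0.055 m = both rod ends home (at most 0.062 without a rod). Stiff slide, about 3 N, stays where it is left. Starts between 0 and 0.010.
- tail_knob (a point): Centre of the top of the round black grip knob on the tailstock: 22 mm diameter, from z 85 to 125 mm. At (0, -172 + tailstock travel, 125) mm in the gauge's frame. The tailstock below it is 46 mm along x and 44 mm along y.
- tail_cup (a point): Centre of the mouth of the tailstock's cup centre, at (0, -135 + tailstock travel, 60) mm in the gauge's frame; opens towards the gauge's +y. Same cup as the headstock's.
- master_rod: Loose steel master rod, 0.17 kg, lying on the bench: 14 mm diameter, 150 mm long from end to end along its own y, last 8 mm of each end tapering to 5 mm diameter, same both ways round. In its middle a square grip block 16 x 16 mm, 28 mm long, on which it lies. Origin at the centre of the block's underside, axis 8 mm above it; z up.
- rod_mid (a point): Middle of the rod, on its axis.
- driver: Short screwdriver lying on the bench, 134 mm long, 0.06 kg, reddish-brown moulded handle 21 mm wide, 23 mm high, 75 mm long, bright shaft of 8.4 mm diameter. Origin at the underside below its middle; its tip points along its own -y: tip at y -67, shaft to y -9, handle y -9..66 mm, axis 11.5 mm above the underside.
- driver_tip (a point): Tip of the screwdriver's shaft, on its axis, at (0, -67, 11.5) mm in the screwdriver's frame.
- wax_tin: Round flat tin, 66 mm diameter, 24 mm high, in front of the gauge; bystander, leave alone. Origin at its underside.
- black_tape: Small roll of black tape lying flat, 53 mm diameter, 19 mm high; bystander, leave alone. Origin at its underside.
- tape_measure: Tape measure, 36 x 80 mm, 65 mm high; bystander, leave alone. Origin at its underside.
There are look-alikes about, which are no part of the job. There is more than one size of the driver; the one meant has the size given above.

How it is judged:
By the outcome, as a careful person would: the job done as asked, in the order asked, and still so for the second after the job is handed in, while the arm keeps its last pose, push and grip.
It also fails if it takes over 58 s, if anything falls off the work surface, if the arm or the gripper's body presses on something with over 40 N, if the wrist force passes 120 N, or if a joint passes its speed limit or range.

### The arm

A 7-joint arm with a two-finger parallel gripper is mounted at the origin on a cart in front of the work surface, level with it; the furniture and walls round the work are solid. World frame = base frame: x ahead of the robot, y to its left, z up, the work surface at z = 0. Lengths are in mm, angles in rad, forces in N, time in s.
With the tool pointing down it reaches from about 425 to 875 mm from the base axis. Payload 8.4 kg.
Tool frame: the origin (TCP) lies at the very end of the fingers, on their centre line; the grasp point (between the pads) lies 19 mm behind it (manip.hold_point_z is the distance from the TCP to the grasp point, in mm); z points along the fingers, y is the line along which they close (so a half turn about z gives the same grasp; the last joint's range is limited). The gripper opens to 85 mm and grips with 20 to 120 N. Pads are 22 mm wide; open, the fingers measure 114 mm over their backs; the gripper's body (76 mm by 85 mm) begins 54 mm behind the grasp point. The pads swing forward as they close: fully open they stand 13 mm farther back than shut.
Start: joints at [1.048, 0.333, 0.04, 1.465, -0.013, 1.343, -0.059], TCP at [267.272, -592.476, 200.908] pointing down, gripper open.
Joint ranges: [-2.58, 2.58], [-0.38, 2.09], [-1.3, 1.39], [0.25, 2.4], [-1.5, 4.64], [0.08, 2.09], [-2.65, 2.65]. Speed limits (rad/s): [2.22, 2.22, 2.79, 2.79, 3.14, 3.14, 3.14].

### API

Orientations are given as a unit quaternion [x, y, z, w].
In Python, from bench import manip gives the robot as it stands. The module is installed in compiled form; this text tells all that it offers. Calls block until the motion is done:
- manip.move_ptp(position, orientation): joint-space move of the TCP to a pose.
- manip.move_l(position, v=150, orientation=None, until_force=None): straight line of the TCP; orientation=None keeps the orientation; v is the mean speed in mm/s. With until_force (N) it stops when the force on the tool has changed by that much, and returns True; else False.
- manip.move_j(angles): joint-space move.
- manip.grip(opening, force=None): finger opening in mm; force is the grip in N (None keeps the last); returns when the fingers have stopped.
- manip.wait(seconds).
- manip.inverse_kinematics(position, orientation): joint angles nearest the present ones, or None.
- manip.observe(): the state.
- manip.grab_frame(name): name is "scene" or "top" or "wrist"; returns the picture (420x560x3 uint8, red, green, blue); there is no depth.
- manip.calibration(name): a dict with "camera_matrix" (3x3 intrinsics, pixels), "extrinsics" (4x4, takes a point from camera to world coordinates); the wrist camera has in their place "T_tool_cam" (4x4, takes a point from camera to tool coordinates, whose origin is the TCP and whose axes are the flange's). Camera axes: x right, y up, looking along -z (the intrinsics and any distortion apply to the point x, -y, -z); pixel columns grow to the right and rows downward; lengths in mm; the calibration is good to about 2 mm. A picture is of the moment at which its call begins: read the wrist's pose just before it. calibration takes no time and is no camera call.
A pose or a line that the arm cannot do raises manip.Unreachable and nothing moves.
- manip.finish_job(): hands the job in; it is judged then, once.
Trained networks look in the newest picture that a camera, given by its name, has taken for a name from the list of things; names that differ only in an ending like _2 or _b are one class to them, and where a whole thing is asked for, a point or a joint stands for the part that bears it (a point fixed in the world has none). Each returns a list of dicts, best first, with "p" (0 to 1); they miss things now and then, are a little off and sometimes report something else, mostly with a low value. They report only what shows in the picture. A call takes as long as a camera call. They do not tell look-alikes from the thing itself.
- manip.outline_of(camera, query): "region" (420x560 bool, what is visible of it) and "box" ([left, top, right, bottom] in pixels, round what is visible of it).
- manip.tip_of(camera, query): "at" ([column, row] in pixels: a listed point, or the origin of a listed thing).
The state is a dict: "time": time; "qpos": joint angles; "dq": joint speeds; "tau": joint torques, N m; "position": TCP position; "eef_rot": TCP orientation; "contact_force": force on the tool from outside, world axes, zero at the start; "ft_torque": the same for the moment, N m; "grip_width": finger opening in mm; "gripper_force": force on a finger pad.
Only numpy, scipy, OpenCV 4.12 (cv2) and the standard library are available. Lean on these libraries where they do the work, as an engineer would, in place of code of your own. Each camera call takes 0.05 s, during which the arm holds its last target. There are 200 camera calls.

## Working session

There is one attempt and no reset: what is moved stays moved. The work goes in short steps, each a Python script; the robot and the scene stay as the last script left them, time stands still between calls to the robot, and variables do not carry over. Pictures are saved under pics/ and viewed, at most 10 in all, crops included, and the job is handed in when it is done.

```bash
mkdir -p pics
python3 - <<'E'
from bench import manip
import cv2, numpy as np
for n in ("scene","top"):
    im=manip.grab_frame(n); cv2.imwrite(f"pics/{n}0.png",im[:,:,::-1])
    c=manip.calibration(n); print(n,{k:np.round(v,3).tolist() if not isinstance(v,str) else v for k,v in c.items()})
    for q in ("gauge","head_cup","aperture","tail_knob","tail_cup","rest_head","rest_tail","master_rod","rod_mid","driver","driver_tip","wax_tin"):
        print(q,[(round(d["p"],2),np.round(d["at"]).tolist()) for d in manip.tip_of(n,q)[:4]])
print({k:np.round(v,3).tolist() for k,v in manip.calibration("wrist").items() if not isinstance(v,str)})
print(manip.observe())
E
```

```text
scene {'camera_matrix': [[425.373, 0.0, 281.554], [0.0, 425.373, 214.624], [0.0, 0.0, 1.0]], 'extrinsics': [[-0.775, 0.437, -0.457, 54.079], [-0.632, -0.553, 0.543, 587.452], [-0.015, 0.71, 0.704, 887.441], [0.0, 0.0, 0.0, 1.0]]}
gauge [(0.81, [243.0, 243.0])]
head_cup [(0.83, [231.0, 238.0]), (0.62, [243.0, 242.0])]
aperture [(0.86, [224.0, 256.0])]
tail_knob [(0.62, [280.0, 176.0])]
tail_cup []
rest_head [(0.69, [237.0, 235.0])]
rest_tail [(0.57, [254.0, 213.0]), (0.49, [351.0, 175.0])]
master_rod [(0.86, [246.0, 359.0])]
rod_mid []
driver [(0.49, [376.0, 207.0]), (0.39, [255.0, 212.0]), (0.38, [384.0, 182.0])]
driver_tip [(0.66, [397.0, 176.0]), (0.57, [360.0, 194.0])]
wax_tin [(0.93, [317.0, 269.0]), (0.18, [350.0, 174.0])]
top {'camera_matrix': [[526.576, 0.0, 275.766], [0.0, 526.576, 206.028], [0.0, 0.0, 1.0]], 'extrinsics': [[0.318, 0.86, -0.399, -7.367], [-0.948, 0.287, -0.137, -221.919], [-0.003, 0.422, 0.906, 1315.066], [0.0, 0.0, 0.0, 1.0]]}
gauge [(0.56, [260.0, 176.0])]
head_cup [(0.88, [238.0, 165.0]), (0.54, [141.0, 224.0])]
aperture [(0.92, [222.0, 172.0])]
tail_knob 
[... 610 characters left out ...]
s': array([ 1.0478114 ,  0.3331707 ,  0.03991098,  1.46540411, -0.01340811,
        1.34328308, -0.05851314]), 'dq': array([ 0.00024078, -0.00096256, -0.00026005,  0.00074669,  0.00082161,
       -0.0015173 , -0.00035555]), 'tau': array([ 2.37360491e-04, -6.58301997e+01,  1.36345547e+00, -4.05815291e+01,
        1.66652421e-02,  3.08059105e-03,  1.08826202e-04]), 'position': array([ 267.26499783, -592.48596254,  200.9249751 ]), 'eef_rot': array([ 9.77640550e-01,  2.10283037e-01,  6.41021618e-06, -1.45749383e-06]), 'contact_force': array([-0.54334859, -0.07459131,  0.33763013]), 'ft_torque': array([-0.02445543,  0.03598157,  0.02326971]), 'gripper_force': 0.0, 'grip_width': 85.53565550234167}
```

View pics/scene0.png

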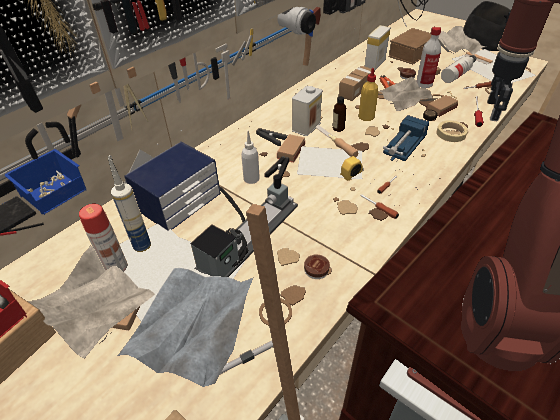

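View pics/top0.png

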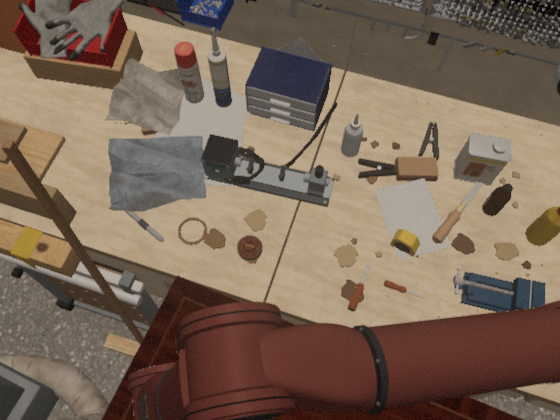

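```bash
cat > h.py <<'E'
from bench import manip
import numpy as np, cv2
from scipy.spatial.transform import Rotation as R
def cam(n):
    c=manip.calibration(n); K=np.array(c["camera_matrix"])
    if n=="wrist":
        o=manip.observe(); T=np.eye(4); T[:3,:3]=R.from_quat(o["eef_rot"]).as_matrix(); T[:3,3]=o["position"]
        return K,T@np.array(c["T_tool_cam"])
    return K,np.array(c["extrinsics"])
def ray(KE,px):
    K,E=KE; d=np.linalg.inv(K)@[px[0],px[1],1]; return E[:3,3],E[:3,:3]@(d*[1,-1,-1])
def onz(KE,px,z):
    o,d=ray(KE,px); return (o+d*(z-o[2])/d[2])[:2]
def pix(KE,p):
    K,E=KE; q=E[:3,:3].T@(np.asarray(p,float)-E[:3,3]); q=q*[1,-1,-1]; q=K@q; return q[:2]/q[2]
def down(a): # tool pointing down, fingers close along world direction at angle a
    x=np.array([np.sin(a),-np.cos(a),0]);y=np.array([np.cos(a),np.sin(a),0]);z=np.array([0,0,-1])
    return R.from_matrix(np.c_[x,y,z]) .as_quat()
def save(n,name): cv2.imwrite(f"pics/{name}.png",manip.grab_frame(n)[:,:,::-1])
E
python3 - <<'E'
from h import *
t=cam("top");s=cam("scene")
for n,z,a,b in [("head_cup",60,(238,165),(231,238)),("aperture",60,(222,172),(224,256)),("knob",125,(320,168),(280,176)),("rod",8,(146,225),(246,358)),("tin",0,(248,249),(317,269))]:
    print(n,onz(t,a,z).round(),onz(s,b,z).round())
for p in [(368,265),(352,308),(385,284),(424,297),(128,212),(162,240)]: print(p,onz(t,p,10).round())
for p in [(378,190),(389,178),(362,196),(398,216),(224,369),(291,336)]: print(p,onz(s,p,10).round())
E
```

```text
head_cup [630. 105.] [640.  99.]
aperture [596. 139.] [611. 154.]
knob [ 656. -115.] [ 649. -117.]
rod [404. 290.] [403. 304.]
tin [430.   7.] [429.   2.]
(368, 265) [ 483. -305.]
(352, 308) [ 361. -295.]
(385, 284) [ 448. -359.]
(424, 297) [ 446. -460.]
(128, 212) [423. 352.]
(162, 240) [378. 231.]
(378, 190) [ 457. -358.]
(389, 178) [ 459. -430.]
(362, 196) [ 481. -304.]
(398, 216) [ 354. -294.]
(224, 369) [423. 352.]
(291, 336) [359. 201.]
```

```bash
sed -i 's/x=np.array(\[np.sin(a),-np.cos(a),0\])/x=np.array([-np.sin(a),np.cos(a),0])/' h.py
python3 - <<'E'
from h import *
t=cam("top");s=cam("scene")
def plane(c,a,b):
    o,d1=ray(c,a);_,d2=ray(c,b);n=np.cross(d1,d2);n/=np.linalg.norm(n);return n,n@o
n1,c1=plane(t,(10,145),(135,340));n2,c2=plane(s,(258,210),(285,420))
d=np.cross(n1,n2);d/=np.linalg.norm(d);print("dir",d)
p=np.linalg.lstsq(np.array([n1,n2,d]),np.array([c1,c2,0]),rcond=None)[0]
# points on line seen at given pixels
for c,px in((t,(10,145)),(t,(135,340)),(s,(258,210)),(s,(285,420))):
    o,r=ray(c,px);A=np.c_[d,-r];k=np.linalg.lstsq(A,o-p,rcond=None)[0];print(px,(p+d*k[0]).round())
q=down(np.radians(-22));print(manip.inverse_kinematics([404,297,130],q), manip.inverse_kinematics([640,30,130],down(0.08)),manip.inverse_kinematics([390,-297,130],down(-np.pi/2)))
E
```

```text
dir [-0.09270811  0.03640082 -0.99502773]
(10, 145) [290. 348. 564.]
(135, 340) [ 177.  392. -640.]
(258, 210) [289. 348. 563.]
(285, 420) [243. 366.  63.]
[-0.04195241  0.14421752 -0.72755804  1.88133865  0.10470735  1.15425732
 -1.19079744] [ 0.3488262   0.42647345 -0.60812645  1.552066    0.25233824  1.24254312
 -0.21899526] [ 0.65791865  0.06842432 -0.1017533   1.93201083  0.00763806  1.14152136
 -1.0175736 ]
```

Run:
```python
from h import *
manip.move_ptp([404,297,140],down(np.radians(-22)))
save("wrist","w1"); c=cam("wrist")
for q in("rod_mid","master_rod"): print(q,[(round(d["p"],2),np.round(d["at"]).tolist(),onz(c,d["at"],8).round(1)) for d in manip.tip_of("wrist",q)[:3]])
for d in manip.outline_of("wrist","master_rod")[:2]:
    m=d["region"].astype(np.uint8); ys,xs=np.nonzero(m)
    print(d["p"],d["box"],cv2.minAreaRect(np.c_[xs,ys].astype(np.float32)))
    print([onz(c,p,8).round(1).tolist() for p in cv2.boxPoints(cv2.minAreaRect(np.c_[xs,ys].astype(np.float32)))])
o=manip.observe();print(o["time"],o["position"])
```

```text
rod_mid [(0.86, [275.0, 188.0], array([403.2, 301.6]))]
master_rod [(0.82, [278.0, 184.0], array([406.6, 303.7]))]
0.57 [266.9, 104.1, 285.9, 271.2] ((276.0, 186.0), (162.0, 18.0), 90.0)
[[423.4, 367.9], [437.1, 362.4], [383.5, 228.7], [368.1, 235.0]]
4.6583 [404.23771683 296.74639582 139.98184992]
```

View pics/w1.png

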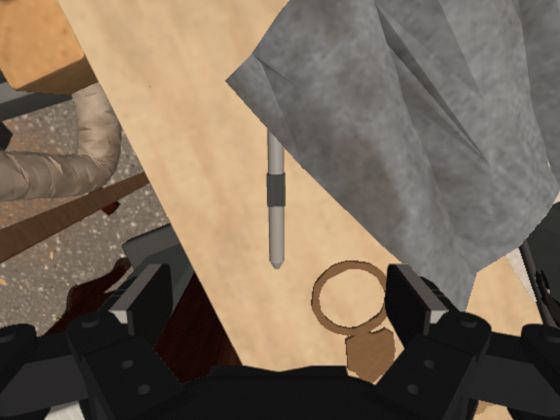

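Run:
```python
from h import *
c=cam("wrist"); m=onz(c,(276,189),12); e=onz(c,(276.7,266),8); a=onz(c,(275.5,132),8)
ax=np.degrees(np.arctan2(*(a-e)[::-1])); print(m,ax)
q=down(np.radians(ax-90))
manip.grip(38,40)
manip.move_l([*m,40],v=200,orientation=q)
print(manip.move_l([*m,4],v=60,until_force=8))
manip.grip(0,50)
o=manip.observe();print(o["time"],o["position"],o["grip_width"],o["gripper_force"],o["contact_force"])
manip.move_l([*m,150],v=200)
o=manip.observe();print(o["time"],o["grip_width"],o["gripper_force"],o["contact_force"])
save("wrist","w2")
```

```text
[403.7638165  301.15288171] 68.31521178916047
False
7.0333 [403.84683186 301.15087231   4.09743713] -0.32525986621647396 0.0 [ 0.28366111  0.11135681 -0.14851347]
7.9167 0.03285879559132941 0.0 [-0.55078075  0.12280279  0.38013646]
```

View pics/w2.png

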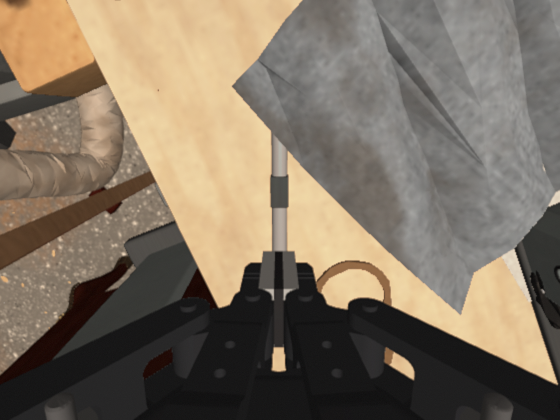

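Run:
```python
from h import *
m=np.array([403.76,301.15])
manip.grip(34,40); print(manip.observe()["grip_width"])
manip.move_l([*m,25],v=250)
print(manip.move_l([*m,-1.5],v=40,until_force=5))
o=manip.observe();print(o["time"],o["position"],o["grip_width"],o["contact_force"])
save("wrist","w3")
manip.grip(10,40)
o=manip.observe();print(o["time"],o["position"],o["grip_width"],o["gripper_force"],o["contact_force"])
```

```text
33.858745204127594
False
9.8583 [403.76416833 301.28893537  -1.44305911] 34.273343692098 [-0.11782499  0.39085568  0.5814414 ]
10.2667 [403.82536313 301.1700368   -1.42293258] 9.950059295067417 0.0 [ 0.42974788 -0.1253069  -0.60390062]
```

View pics/w3.png

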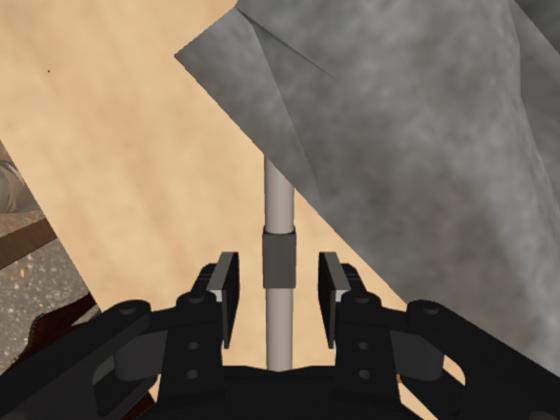

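Run:
```python
from h import *
print(manip.hold_point_z)
m=np.array([403.76,301.15])
manip.grip(34,40)
r=manip.move_l([*m,-32],v=30,until_force=4)
o=manip.observe();print(r,o["time"],o["position"],o["grip_width"],o["contact_force"])
```

```text
18.700000000000003
True 11.55 [403.50813048 300.98665418 -31.1058366 ] 34.42131829348774 [-1.48499562 -1.67653683  6.87896601]
```

Run:
```python
from h import *
m=np.array([403.76,301.15])
manip.move_l([*m,-28],v=60)
manip.grip(5,40)
o=manip.observe();print(o["time"],o["position"],o["grip_width"],o["gripper_force"],o["contact_force"])
manip.move_l([*m,100],v=200)
o=manip.observe();print(o["time"],o["grip_width"],o["gripper_force"],o["contact_force"])
save("wrist","w4")
```

```text
12.0917 [403.76097969 301.10231064 -27.95100878] 14.910709151165983 39.747233390808105 [-0.93639184 -0.64560889  2.65104171]
12.8833 15.126260586363466 39.28281247615814 [-0.56399071  0.72424006 -1.96460468]
```

View pics/w4.png

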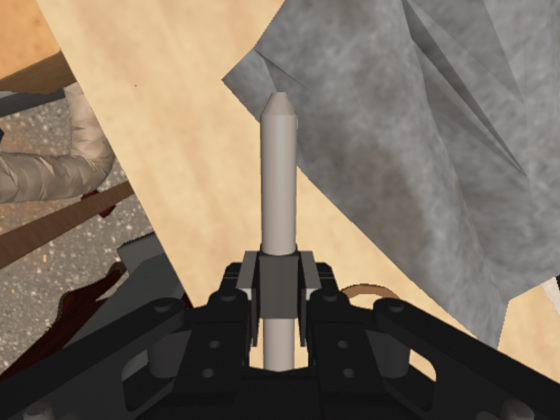

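```bash
cat > gfit.py <<'E'
from h import *
from scipy.optimize import least_squares
P={"head_cup":(0,50,60),"aperture":(-40,105,60),"rest_head":(0,23,60),"rest_tail":(0,-67,60),"gauge":(0,0,0)}
def fit(obs,x0):
    # obs: list of (cam, name, px, w); state x,y,yaw,travel
    def res(s):
        c,sn=np.cos(s[2]),np.sin(s[2]);r=[]
        for k,n,px,w in obs:
            l={"tail_knob":(0,-172+s[3],125),"tail_cup":(0,-135+s[3],60)}.get(n) or P[n]
            p=[s[0]+c*l[0]-sn*l[1],s[1]+sn*l[0]+c*l[1],l[2]]
            r+=list((pix(k,p)-px)*w)
        return np.array(r+[(s[3]-5)/10])
    s=least_squares(res,x0,loss="soft_l1",f_scale=3,x_scale=[1,1,.01,1]); return s.x,res(s.x)
E
python3 - <<'E'
from gfit import *
import pickle
manip.move_l([540,0,230],v=350,orientation=down(0.075))
obs=[]
im=manip.grab_frame("wrist"); cv2.imwrite("pics/w5.png",im[:,:,::-1]); c=cam("wrist")
for q in ("head_cup","aperture","rest_head","rest_tail","tail_knob","tail_cup","gauge"):
    L=manip.tip_of("wrist",q); print(q,[(round(d["p"],2),np.round(d["at"]).tolist()) for d in L[:2]])
    if L: obs.append((c,q,np.array(L[0]["at"]),1.))
t=cam("top");s=cam("scene")
ext=[(t,"head_cup",(238,165),.4),(t,"aperture",(222,172),.4),(t,"tail_knob",(320,168),.4),(t,"tail_cup",(301,178),.4),(s,"aperture",(224,256),.4),(s,"tail_knob",(280,176),.4),(s,"rest_head",(237,235),.4)]
for o in (obs,obs+ext):
    x,r=fit(o,[650,50,.08,5]); print(x,np.round(r,1))
pickle.dump(obs,open("obs.pkl","wb")); print(manip.observe()["time"])
E
```

```text
head_cup [(0.68, [399.0, 78.0])]
aperture [(0.93, [356.0, 13.0])]
rest_head [(0.88, [393.0, 108.0]), (0.48, [279.0, 279.0])]
rest_tail [(0.76, [386.0, 204.0])]
tail_knob []
tail_cup [(0.72, [380.0, 264.0])]
gauge [(0.85, [376.0, 130.0])]
[6.42273082e+02 5.72063757e+01 7.12576568e-02 4.25345225e+00] [-1.7  0.1  0.5 -2.1  1.1  0.9  0.3  0.   0.6  0.  -1.1  1.3 -0.1]
[6.42257043e+02 5.71308533e+01 7.04072951e-02 4.17167679e+00] [-1.7  0.2  0.6 -2.1  1.1  1.   0.2  0.1  0.5  0.2 -1.1  1.3  0.2 -1.1
 -2.8 -0.7 -0.8  0.   0.7 -0.5  1.3  1.7 -1.2  0.2 -0.5 -0.5 -0.1]
14.5333
```

View pics/w5.png

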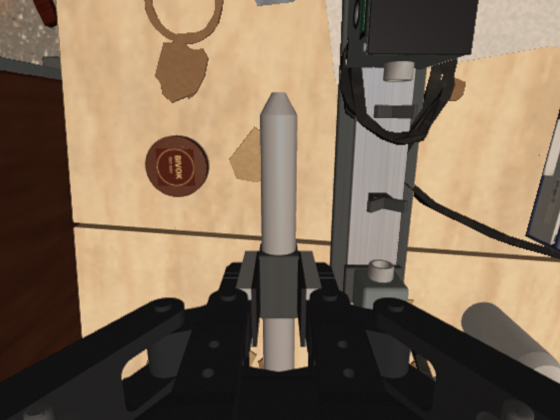

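```bash
cat >> gfit.py <<'E'
G=np.array([642.3,57.2]);YAW=0.0708
def g2w(x,y,z): 
    c,s=np.cos(YAW),np.sin(YAW); return [G[0]+c*x-s*y,G[1]+s*x+c*y,z]
E
python3 - <<'E'
from gfit import *
q=down(YAW)
manip.move_l(g2w(0,-40,85),v=250,orientation=q)
manip.move_l(g2w(0,-40,40),v=150)
r=manip.move_l(g2w(0,-40,22),v=30,until_force=4)
o=manip.observe();print(r,o["time"],o["position"],o["contact_force"])
manip.grip(34)
manip.move_l(g2w(0,-40,120),v=250)
manip.move_l(g2w(-90,-40,200),v=350)
save("wrist","w6")
o=manip.observe();print(o["time"],o["grip_width"])
E
```

```text
True 16.3833 [645.33000282  17.29184445  23.9073507 ] [ 1.01155036 -0.35628235  2.95820843]
17.7833 33.98340796451297
```

View pics/w6.png

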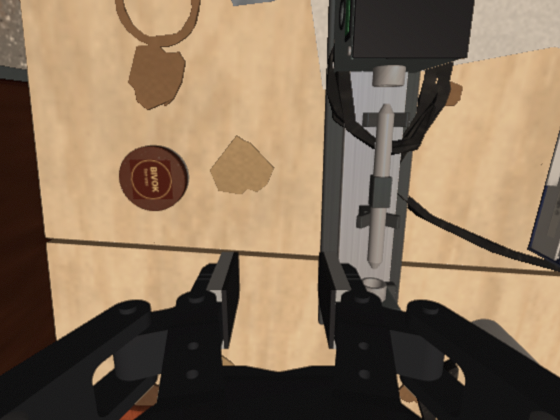

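Run:
```python
from gfit import *
q=down(YAW-np.pi/2)
manip.grip(55,30)
manip.move_ptp(g2w(0,-168,120),q)
print(manip.move_l(g2w(0,-168,68),v=150,until_force=8))
manip.grip(5,30)
o=manip.observe();print(o["time"],o["position"],o["grip_width"],o["gripper_force"],o["contact_force"])
p0=o["position"]; 
print(manip.move_l(g2w(0,-125,68),v=60,until_force=25)); print(manip.observe()["contact_force"])
r=manip.move_l(g2w(0,-108,68),v=15,until_force=12)
o=manip.observe();print(r,o["time"],o["position"],o["contact_force"])
d=np.array(o["position"])[:2]-G; c,s=np.cos(YAW),np.sin(YAW); print("local",c*d[0]+s*d[1],-s*d[0]+c*d[1])
save("wrist","w7")
manip.grip(55)
manip.move_l([*o["position"][:2],150],v=250)
o=manip.observe();print(o["time"],o["grip_width"],o["contact_force"])
save("top","t7")
c=cam("top")
print([ (round(d["p"],2),d["at"]) for d in manip.tip_of("top","tail_knob")])
a=cv2.imread("pics/w7.png");b=cv2.imread("pics/t7.png")[120:220,180:360]
cv2.imwrite("pics/c7.png",np.vstack([a[:300],cv2.resize(b,(560,300),interpolation=cv2.INTER_CUBIC)]))
```

```text
False
20.2583 [ 654.99833637 -110.51683666   69.41960476] 20.721780474722653 29.41239384468645 [-1.16133538 -0.45288221  6.61764514]
False
[-1.01711214 -0.59889704  5.84421145]
True 21.8583 [651.60481584 -61.72380541  69.43089813] [-0.18702664 -1.1590404   4.67520911]
local 0.8687317948703477 -119.28409951142994
22.8083 55.03898551425147 [-0.19242933 -0.77649505 -0.16383752]
[(0.68, [301.1, 161.1])]
```

View pics/c7.png

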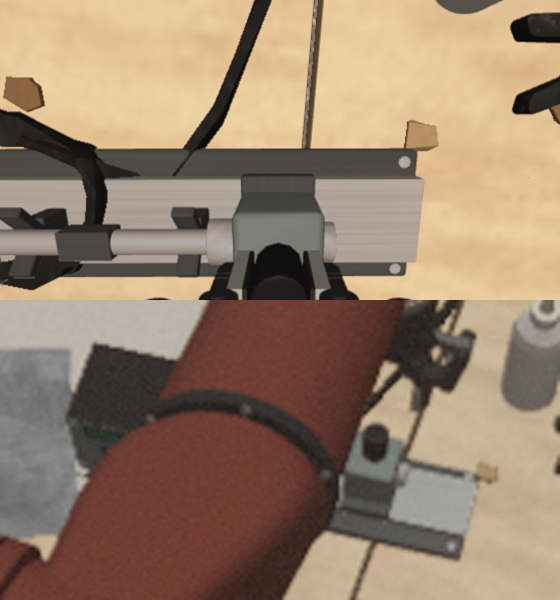

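Run:
```python
from gfit import *
c,s=np.cos(YAW),np.sin(YAW)
def loc():
    o=manip.observe();d=np.array(o["position"])[:2]-G;return (c*d[0]+s*d[1]).round(2),(-s*d[0]+c*d[1]).round(2),o["contact_force"].round(1),round(o["time"],2)
y=loc()[1]
manip.move_l(g2w(0.8,y,68),v=250)
manip.grip(5,40); print(loc())
r=manip.move_l(g2w(0.8,y+12,68),v=15,until_force=22); print(r,loc())
manip.wait(.2); print(loc())
save("wrist","w8"); k=cam("wrist")
for q in("rod_mid","tail_cup","head_cup","rest_tail"): print(q,[(round(d["p"],2),np.round(d["at"]).tolist(),onz(k,d["at"],60).round(1)) for d in manip.tip_of("wrist",q)[:2]])
print(g2w(0,-15,60))
```

```text
(np.float64(2.06), np.float64(-119.44), array([-0.8, -0.4,  5.8]), 23.79)
True (np.float64(2.12), np.float64(-119.5), array([ 0.9, -3.8,  3.4]), 24.39)
(np.float64(2.07), np.float64(-119.52), array([ 0.1, -4. ,  5.4]), 24.59)
rod_mid [(0.61, [91.0, 244.0], array([644.6,  39.9]))]
tail_cup [(0.61, [209.0, 241.0], array([649.9, -24. ]))]
head_cup [(0.35, [210.0, 245.0], array([647.9, -24.1]))]
rest_tail [(0.58, [184.0, 243.0], array([648.2, -10.1]))]
[np.float64(643.3611129850634), np.float64(42.23757909852388), 60]
```

Run:
```python
from gfit import *
o=manip.observe()
manip.grip(50)
manip.move_l([*o["position"][:2],140],v=300)
manip.move_l(g2w(-130,0,170),v=350)
save("wrist","w9"); k=cam("wrist")
for q in("rod_mid","tail_cup","head_cup","aperture"): print(q,[(round(d["p"],2),np.round(d["at"]).tolist()) for d in manip.tip_of("wrist",q)[:2]],pix(k,g2w(*{"rod_mid":(0,-15,60),"tail_cup":(0,-80,60),"head_cup":(0,50,60),"aperture":(-40,105,60)}[q])).round(1))
print(manip.observe()["time"])
```

```text
rod_mid [] [295.4  20.8]
tail_cup [(0.58, [390.0, 19.0]), (0.26, [370.0, 20.0])] [385.7  20.2]
head_cup [(0.78, [209.0, 19.0]), (0.6, [299.0, 19.0])] [204.6  21.5]
aperture [(0.91, [138.0, 81.0]), (0.26, [299.0, 19.0])] [133.8  81.4]
26.5417
```

View pics/w9.png

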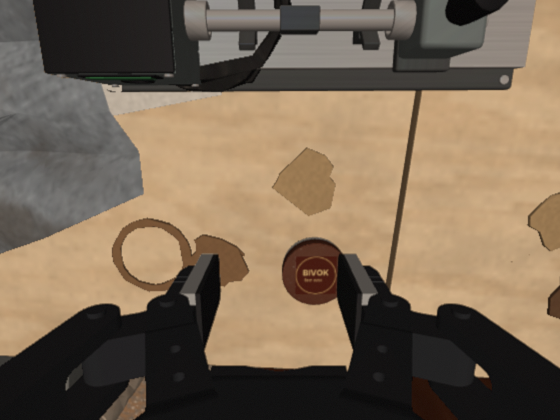

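Run:
```python
from h import *
manip.move_ptp([400,-299,120],down(np.radians(-94.6)))
manip.grab_frame("wrist"); k=cam("wrist")
print([(round(d["p"],2),onz(k,d["at"],11.5).round(1)) for d in manip.tip_of("wrist","driver_tip")[:3]])
print([(round(d["p"],2),onz(k,d["at"],0).round(1)) for d in manip.tip_of("wrist","driver")[:3]])
for d in manip.outline_of("wrist","driver")[:3]:
    ys,xs=np.nonzero(d["region"]); pts=np.array([onz(k,p,11.5) for p in zip(xs,ys)])
    r=cv2.minAreaRect(pts.astype(np.float32)); m=pts.mean(0); u=np.linalg.svd(pts-m,full_matrices=False)[2][0]; u*=np.sign(u[0])
    t=(pts-m)@u; w=(pts-m)@[-u[1],u[0]]
    prof=[(round(a),np.round([np.median(w[(t>=a)&(t<a+8)]),np.ptp(w[(t>=a)&(t<a+8)])],1).tolist()) for a in np.arange(t.min(),t.max()-4,8)]
    print(round(d["p"],2),d["box"],np.round(r[0],1),np.round(r[1],1),"mean",m.round(1),"az",np.degrees(np.arctan2(u[1],u[0])).round(2),"ends",(m+u*t.min()).round(1),(m+u*t.max()).round(1)); print(prof)
print(manip.observe()["time"])
```

```text
[(0.8, array([ 486.4, -303. ])), (0.71, array([ 446.1, -454.9])), (0.5, array([ 422.6, -297.3]))]
[(0.62, array([ 449.9, -405.6])), (0.55, array([ 423. , -295.2]))]
0.75 [259.6, 83.4, 288.4, 254.5] [ 420.3 -296.7] [ 21.1 135.6] mean [ 406.9 -295.6] az -6.01 ends [ 352.9 -289.9] [ 487.7 -304.1]
[(-54, [0.3, 20.2]), (-46, [-0.2, 21.1]), (-38, [-0.0, 20.1]), (-30, [0.1, 20.0]), (-22, [-0.5, 19.0]), (-14, [0.5, 17.2]), (-6, [-0.2, 17.8]), (2, [0.1, 20.9]), (10, [0.2, 20.8]), (18, [0.4, 15.1]), (26, [-0.1, 6.3]), (34, [0.0, 6.4]), (42, [-0.1, 5.6]), (50, [0.1, 5.6]), (58, [-0.0, 5.4]), (66, [0.1, 6.8]), (74, [-0.0, 6.8])]
28.125
```

Run:
```python
from gfit import *
az=np.radians(-6.0);u=np.array([np.cos(az),np.sin(az)])
g=np.array([406.9,-295.6])-14*u; q=down(az-np.pi/2)
manip.grip(45,60)
manip.move_l([*g,10],v=250,orientation=q)
r=manip.move_l([*g,-27],v=60,until_force=5)
z=manip.observe()["position"][2]
manip.grip(5,70)
o=manip.observe();print(r,z,o["time"],o["position"],o["grip_width"],o["gripper_force"])
manip.move_l([*g,50],v=250)
# to in front of the aperture, tool x along gauge x, tip 35 mm outside
ax=60-11.5+z; tipd=95.
G+= np.array([np.sin(YAW),-np.cos(YAW)])*2.6
print("target z",ax)
manip.move_ptp(g2w(-40-45-tipd,105,ax+30),down(YAW-np.pi/2))
manip.move_l(g2w(-40-35-tipd,105,ax),v=200)
manip.grab_frame("wrist");k=cam("wrist")
for n in("driver_tip","aperture"): print(n,[(round(d["p"],2),np.round(d["at"],1).tolist(),onz(k,d["at"],60).round(1)) for d in manip.tip_of("wrist",n)[:3]])
print("exp tip",g2w(-75,105,60),"exp ap",g2w(-40,105,60),pix(k,g2w(-75,105,60)),pix(k,g2w(-40,105,60)))
for d in manip.outline_of("wrist","driver")[:1]:
    ys,xs=np.nonzero(d["region"]);print(d["box"]); 
    for y0 in range(int(ys.min()),int(ys.max()),12): print(y0,xs[ys==y0].mean().round(1),np.ptp(xs[ys==y0]),end="; ")
o=manip.observe();print(o["time"],o["position"],o["grip_width"],o["contact_force"])
```

```text
False -26.9694806062604 30.05 [ 393.41433807 -294.4050472   -26.39766433] 19.221802123283528 68.94734501838684
target z 21.5305193937396
driver_tip [(0.56, [276.4, 27.0], array([559.7, 154.7]))]
aperture []
exp tip [np.float64(560.2440308479191), np.float64(154.0378950954261), 60] exp ap [np.float64(595.1563462846967), np.float64(156.51382539390764), 60] [278.38407354  25.31958074] [278.17520583 -96.68737881]
[252.4, 23.0, 306.7, 370.6]
26 279.0 2; 38 279.5 15; 50 279.0 20; 62 278.5 17; 74 278.0 14; 86 278.5 15; 98 278.5 15; 110 279.0 16; 122 279.0 14; 134 277.5 15; 146 278.0 16; 158 278.5 15; 170 278.0 14; 182 278.5 15; 194 278.0 24; 206 279.0 38; 218 278.5 47; 230 279.0 52; 242 278.5 49; 254 278.0 44; 266 279.0 40; 278 279.0 44; 290 279.0 46; 302 278.5 47; 314 278.5 47; 326 278.5 47; 338 278.5 49; 350 278.5 47; 362 278.5 37; 32.65 [465.83722395 147.29884253  22.4199219 ] 19.524860142218515 [-0.47096756 -0.14921839 -0.0910511 ]
```

Run:
```python
from gfit import *
G+= np.array([np.sin(YAW),-np.cos(YAW)])*2.6
for n in("scene","top"):
    manip.grab_frame(n);k=cam(n)
    for w,l in(("driver_tip",(-75,105,60)),("aperture",(-40,105,60)),("head_cup",(0,50,60)),("tail_knob",(0,-117,125))):
        print(n,w,[(round(d["p"],2),np.round(d["at"],1).tolist()) for d in manip.tip_of(n,w)[:3]],pix(k,g2w(*l)).round(1), "dz10:",(pix(k,g2w(l[0],l[1],l[2]+10))-pix(k,g2w(*l))).round(1),"dy10:",(pix(k,g2w(l[0],l[1]+10,l[2]))-pix(k,g2w(*l))).round(1))
print(manip.observe()["time"])
```

```text
scene driver_tip [(0.45, [238.3, 266.1]), (0.39, [396.5, 176.9])] [238.7 265.9] dz10: [-0.4 -2.5] dy10: [-2.6  2.7]
scene aperture [(0.77, [226.8, 259.4])] [227.8 259.6] dz10: [-0.4 -2.6] dy10: [-2.6  2.6]
scene head_cup [(0.6, [229.2, 239.5])] [229.8 239.3] dz10: [-0.4 -2.6] dy10: [-2.5  2.4]
scene tail_knob [(0.27, [235.7, 232.7])] [266.8 185.8] dz10: [-0.1 -2.8] dy10: [-2.2  2. ]
top driver_tip [(0.75, [422.5, 299.0]), (0.66, [247.0, 251.0]), (0.65, [407.8, 245.9])] [212.  181.6] dz10: [-0.4 -1.7] dy10: [-3.5 -0.8]
top aperture [(0.97, [219.0, 171.1]), (0.72, [239.8, 162.9])] [215.9 170.5] dz10: [-0.4 -1.8] dy10: [-3.5 -0.8]
top head_cup [] [239.4 162.5] dz10: [-0.2 -1.8] dy10: [-3.5 -0.8]
top tail_knob [(0.87, [298.9, 165.7]), (0.37, [281.3, 166.8]), (0.37, [284.9, 171.7])] [299.7 163.9] dz10: [ 0.1 -1.9] dy10: [-3.8 -0.8]
33.15
```

Run:
```python
from gfit import *
G+= np.array([np.sin(YAW),-np.cos(YAW)])*2.6
c,s=np.cos(YAW),np.sin(YAW)
def st(r):
    o=manip.observe();d=np.array(o["position"])[:2]-G;f=o["contact_force"]
    print(r,"tip x",(c*d[0]+s*d[1]+95+40).round(2),"y",(-s*d[0]+c*d[1]).round(2),"z",o["position"][2].round(2),f.round(1),o["ft_torque"].round(2),round(o["time"],2),o["grip_width"].round(2))
manip.move_l(g2w(-138,105,22),v=100); st("")
r=manip.move_l(g2w(-40+10-95,105,22),v=30,until_force=3); st(r)
if not r:
    r=manip.move_l(g2w(-40+26-95,105,22),v=10,until_force=2.5); st(r)
```

```text
Traceback (most recent call last):
AttributeError: 'float' object has no attribute 'round'
```

```bash
cat > st.py <<'E'
from gfit import *
G+= np.array([np.sin(YAW),-np.cos(YAW)])*2.6
c,s=np.cos(YAW),np.sin(YAW)
def st(r):
    o=manip.observe();d=np.array(o["position"])[:2]-G
    print(r,np.round([c*d[0]+s*d[1]+95+40,-s*d[0]+c*d[1],o["position"][2],o["time"],o["grip_width"]],2),np.round(o["contact_force"],1),np.round(o["ft_torque"],2))
E
python3 - <<'E'
from st import *
st("")
r=manip.move_l(g2w(-40+10-95,105,22),v=30,until_force=3); st(r)
if not r:
    r=manip.move_l(g2w(-40+26-95,105,22),v=10,until_force=2.5); st(r)
E
```

```text
[ -3.39 105.09  21.68  33.62  19.88] [ 0.1 -0.1 -0.3] [-0.03  0.   -0.01]
False [  9.94 105.04  21.93  34.2   19.79] [ 0.3  0.2 -0.6] [ 0.02  0.07 -0.01]
True [ 14.62 104.89  21.37  34.98  19.85] [-2.2 -0.6  1. ] [-0.02  0.35 -0.02]
```

Run:
```python
from st import *
r=manip.move_l(g2w(-40+24-95,105,22),v=10,until_force=9); st(r)
manip.wait(.5); st("")
```

```text
True [ 19.04 104.75  20.45  35.73  19.81] [-5.  -0.4  1.3] [-0.    0.73  0.01]
 [ 18.42 104.71  19.98  36.23  19.63] [-3.8 -0.6  2.9] [0.03 0.63 0.04]
```

Run:
```python
from st import *
for tx in (20.5,22.5):
    r=manip.move_l(g2w(-40+tx-95,105,22.5),v=10,until_force=15); manip.wait(.3); st(r)
```

```text
False [ 20.   104.77  22.13  37.02  19.65] [-5.1 -0.3 -3.9] [-0.21  1.28 -0.03]
False [ 20.09 104.73  21.68  37.67  19.53] [-12.5  -2.4  -0.5] [-0.33  2.58 -0.1 ]
```

Run:
```python
from st import *
manip.wait(1); st("")
manip.grab_frame("scene")
print([(round(d["p"],2),np.round(d["at"]).tolist()) for n in("tail_knob","wax_tin","head_cup") for d in manip.tip_of("scene",n)[:1]])
print(manip.finish_job())
```

```text
[ 20.1  104.73  21.7   38.67  20.1 ] [-12.4  -0.9  -0.2] [-0.28  2.6  -0.06]
[(0.83, [267.0, 186.0]), (0.92, [316.0, 270.0])]
the job is handed in; nothing more can be done
None
```

I handed the job in at about 39 s. The rod is home in both cups: a second push of over 20 N did not move the tailstock. The gripped screwdriver is holding the zero button against its stop at about 12 N; no verdict came back.

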